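Close and lock a jar into the transit pot

ROBOT

A 7-joint arm with a two-finger parallel gripper is mounted at the origin on a cart in front of the work surface, level with it; the furniture and walls round the work are solid. World frame = base frame: x ahead of the robot, y to its left, z up, the work surface at z = 0. Lengths are in m, angles in rad, forces in N, time in s.
With the tool pointing down it reaches from about 0.425 to 0.925 m from the base axis. Payload 6.8 kg.
Tool frame: the origin (TCP) lies on the centre line of the jaws, within the pads' length; the fingertips stand 19 mm ahead of it and the grasp point (between the pads) is the TCP; z points along the fingers, y is the line along which they close (so a half turn about z gives the same grasp; the last joint's range is limited). The gripper opens to 85 mm and grips with 20 to 120 N. Pads are 22 mm wide; open, the fingers measure 114 mm over their backs; the gripper's body (76 mm by 85 mm) begins 54 mm behind the grasp point. The pads swing forward as they close: fully open they stand 13 mm farther back than shut.
Start: joints at [-1.357, 0.477, 0.022, 1.555, -0.011, 1.109, -0.083], TCP at [0.213, 0.64, 0.25] pointing down, gripper open.
Joint ranges: [-2.96, 2.96], [-0.34, 2.1], [-1.41, 1.46], [0.24, 2.44], [-1.37, 4.51], [0.17, 1.92], [-2.96, 2.96]. Speed limits (rad/s): [2.39, 2.39, 3.14, 3.14, 3.14, 3.14, 3.14].

INTERFACE

Orientations are given as a rotation vector (axis times angle).
In Python, from bench import r gives the robot as it stands. The module is installed in compiled form; this text tells all that it offers.
- The arm moves only by the tool arm_command, never from a script. Its argument "rows" is a list of rows, each an object of numbers: "fingers": the opening, from -1 (shut) to 1 (fully open); "x", "y", "z": the shift along the tool's x, y, z in m; "ax", "ay", "az": the turn, a rotation vector about the tool's x, y, z in degrees. In form: [{"fingers": .., "x": .., "y": .., "z": .., "ax": .., "ay": .., "az": ..}, ...]. A call has 1 to 10 rows; each row shifts and turns the commanded pose from where the row before left it, along the tool's axes as they then stand; what a row does not reach is not made up. A row lasts 1/12 s, in which the tool goes at most 41.7 mm and 7.16 degrees, less where a joint would pass 70% of its speed; a pose out of reach is approached as far as the arm can. A call is refused whole if a number of a shift passes 0.0417 or a number of a turn 7.16, either way. A call with a gripper value outside its range is refused whole. The fingers move at their own pace and stop on an object; "grip_force" is the grip in N (left out, the last holds). Time passes only in rows, so rows that do not move let the fingers close. It gives the time, the measured TCP pose, the force, the opening and the grip force at its end, in the units of the state.
- r.get_obs(): the state, without advancing time (a new reading comes with each control period).
- r.grab_frame(name): name is "scene" or "top"; returns a dict with "frame" (420x560x3 uint8, red, green, blue), "depth" (420x560 float32, m along the optical axis (not along the pixel's ray), 0 where there is no reading), "K" (3x3 intrinsics, pixels), "world_from_camera" (4x4, takes a point from camera to world coordinates). Camera axes: x right, y down, z forward; pixel columns grow to the right and rows downward; lengths in m; the calibration is good to about 2 mm. A picture is of the moment at which its call begins.
- r.hand_in(): hands the job in; it is judged then, once.
The state is a dict: "clock": time; "joints": joint angles; "qvel": joint speeds; "tau": joint torques, N m; "tcp_pos": TCP position; "orientation": TCP orientation; "contact_force": force on the tool from outside, world axes, zero at the start; "moment": the same for the moment, N m; "grip_width": finger opening in m; "gripper_force": force on a finger pad.
Only numpy, scipy, OpenCV 4.12 (cv2) and the standard library are available. Lean on these libraries where they do the work, as an engineer would, in place of code of your own. Each camera call takes 0.05 s, during which the arm holds its last target. There are 200 camera calls.

TASK

Stand the jar upright inside the open grey transit pot, then swing the pot's lid fully shut over it, and then turn the lock collar on the lid clockwise until its pointer lines up with the long raised lock mark. The collar can be turned past the mark, so stop on it; leave the white tape roll and the rubber stamp where they are.

Things in the scene. Friction and masses are not known exactly. Their poses are not given: they have to be found in the camera images.
- jar: White cosmetic jar with a pink lid, a plain upright cylinder 53 mm in diameter and 46 mm tall, about 0.12 kg, loose. Origin: centre of its underside; z points up. It stands either in front of the bag sealer or at the left of the pot; the white tape roll stands at the other of the two places.
- pot: Transit pot fixed to the bench: round grey plastic pot, 122 mm outside and 112 mm inside diameter, rim 68 mm above the bench, with a steel pivot post on its far side. Origin: on the pot's axis at bench height; x points from the pot's axis to the pivot post (85 mm away), z up. The blue bag sealer, fixed, with its black arm raised, stands to the right of the pot: keep the gripper clear of it.
- pot_floor (a point): Centre of the pot's inner floor, 6 mm above the bench (the floor is flat; the pot is 62 mm deep inside).
- lid (a joint): Angle of the lid on the upright pivot post, rad: 0 = fully shut (stop), grows as the lid swings open clockwise seen from above, up to 1.8. Starts at 1.55 to 1.7, lid swung to the left of the post. It moves in a level plane with slight friction (0.5 N m) and stays where it is left.
- lid_pivot (a point): On the pivot axis of the lid, 90 mm above the bench (top of the pivot bolt). Its frame turns with the lid: -x points from the pivot to the lid's middle. The lid is a flat aluminium disc 126 mm in diameter and 8 mm thick, its top face 78 mm above the bench, its middle 85 mm from the pivot.
- lid_peg (a point): Grip point on the upright black peg near the lid's rim by which the lid is swung: 14 mm in diameter, it stands 35 mm above the lid's top face (bench height 78 to 113 mm); this point is on its axis, 20 mm above the lid's top face, 138 mm from the pivot axis and 53 mm from the collar's axis.
- collar (a joint): Angle of the lock collar on the lid, rad, growing as it turns clockwise seen from above, range 0 to 1.9. 1.40 = pointer on the lock mark (locked). Starts unlocked at 0.15 to 0.6. Turns with slight friction (0.10 N m), stays where it is left, has no detent at the mark.
- collar_grip (a point): On the collar's axis, 20 mm above the lid's top face. The dark steel collar is 52 mm in diameter and stands 30 mm above the lid's top face, with a bolt head in its middle rising 5 mm higher than the collar; two opposite ribbed flats 54 mm apart and 28 mm wide, facing the collar's +y and -y, are for gripping. The point's frame turns with the collar: +x points along the pointer, z up.
- pointer_tip (a point): Outer end of the collar's low pointer lug (10 mm wide, 9 mm high, white line on top), 42 mm from the collar's axis.
- lock_mark (a point): Middle of the lock mark, a single raised black rib 16 mm long and 6 mm wide on the lid, pointing at the collar's axis, 53 mm from it. (The open mark at the other end of the travel is two small studs.) The mark belongs to the lid and moves with it.
- white_roll: White tape roll with a brown core, lying flat, 84 to 89 mm in diameter, 49 mm high, loose. Origin: centre of its underside.
- rubber_stamp: Wooden rubber stamp, 26 x 62 x 76 mm, standing in front of the bag sealer, loose. Origin: centre of its underside.
Things that resemble listed ones, but are neither listed nor needed, are in the scene too. What is shaped like the jar but orange is not meant.

How it is judged:
On the way, in this order (a step that is already met when the one before it is completed fails the run):
1. the jar stands inside the open pot, let go (z of jar in the frame of pot below 0.012 m and horizontal distance between jar and pot below 0.034 m and angle between jar's own z axis and vertical below 0.15 rad and contact force between the fingers and jar below 0.1 N), for 0.1 s.
2. the lid is shut (value of joint lid below 0.06 rad), for 0.1 s.
3. the collar's pointer is on the lock mark, lid shut (value of joint collar between 1.27 and 1.53 rad and value of joint lid below 0.06 rad), for 0.2 s.
At the end, for the whole second after the job is handed in: The jar stands upright (within 0.15 rad) and still on the floor of the pot, the lid is shut (joint within 0.06 rad of its stop) and the collar's pointer is on the lock mark (collar joint 1.40 +/- 0.13 rad) (all of step 3 and z of jar in the frame of pot between 0 and 0.012 m and horizontal distance between jar and pot below 0.034 m and angle between jar's own z axis and vertical below 0.15 rad and linear speed of jar below 0.02 m/s); the robot touches nothing.
It fails at once if the white tape roll or the rubber stamp is moved by more than 30 mm (distance of any of white_roll, rubber_stamp from where it was at the start of the episode above 0.03 m).
It also fails if it takes over 64 s, if anything falls off the work surface, if the arm or the gripper's body presses on something with over 40 N, if the wrist force passes 120 N, or if a joint passes its speed limit or range.

## Working session

There is one attempt and no reset: what is moved stays moved. The work goes in short steps, Python scripts to look and compute and a tool call to move; the robot and the scene stay as the last step left them, time stands still between calls to the robot, and variables do not carry over. Pictures are saved under pics/ and viewed, at most 10 in all, crops included, and the job is handed in when it is done.

Besides the shell and the picture viewer there is one more tool, called after "Emit:" as name(argument=value, ...), one argument or row to a line, values as JSON. arm_command: Moves the arm, as the interface text tells. Its arguments: {"type":"object","properties":{"rows":{"type":"array"},"grip_force":{"type":"number"}},"required":["rows"]}

```bash
mkdir -p pics
cat > h.py <<'E'
import numpy as np, cv2
from bench import r
def grab(n,tag):
    f=r.grab_frame(n); np.savez(f'pics/{tag}.npz',**f); cv2.imwrite(f'pics/{tag}.png',cv2.resize(f['frame'][:,:,::-1],(784,588),interpolation=cv2.INTER_CUBIC)); return f
def pt(f,u,v):
    "u,v in original pixels; median depth in 3x3"
    d=f['depth'][int(v)-1:int(v)+2,int(u)-1:int(u)+2]; d=np.median(d[d>0]); 
    p=np.linalg.inv(f['K'])@[u,v,1]*d; return (f['world_from_camera']@[*p,1])[:3]
def onz(f,u,v,z):
    W=f['world_from_camera']; d=W[:3,:3]@np.linalg.inv(f['K'])@[u,v,1]; o=W[:3,3]; return o+d*(z-o[2])/d[2]
E
python3 - <<'E'
from h import *
o=r.get_obs(); print({k:np.round(v,3) for k,v in o.items()})
for n in('scene','top'):
    f=grab(n,n+'0'); print(n,np.round(f['world_from_camera'],3).tolist(),f['K'][0,0])
E
```

```text
{'clock': np.float64(0.0), 'joints': array([-1.357,  0.478,  0.022,  1.556, -0.011,  1.109, -0.083]), 'qvel': array([ 0.001,  0.002,  0.001,  0.   , -0.001,  0.   , -0.   ]), 'tau': array([-0.0000e+00, -5.9645e+01,  1.6070e+00, -2.8120e+01,  1.2000e-02,
        9.0000e-03, -0.0000e+00]), 'tcp_pos': array([0.213, 0.64 , 0.249]), 'orientation': array([-5.030e-01, -3.101e+00,  3.000e-03]), 'contact_force': array([ 0.636, -0.237,  0.714]), 'moment': array([-0.036, -0.009, -0.032]), 'gripper_force': np.float64(0.0), 'grip_width': np.float64(0.086)}
scene [[0.691, -0.5, 0.522, 0.016], [-0.723, -0.478, 0.5, -0.442], [-0.0, -0.723, -0.691, 0.792], [0.0, 0.0, 0.0, 1.0]] 445.3131260961938
top [[0.026, -0.988, 0.15, 0.36], [-1.0, -0.024, 0.014, 0.034], [-0.01, -0.151, -0.989, 1.171], [0.0, 0.0, 0.0, 1.0]] 443.7920389037414
```

View pics/top0.png

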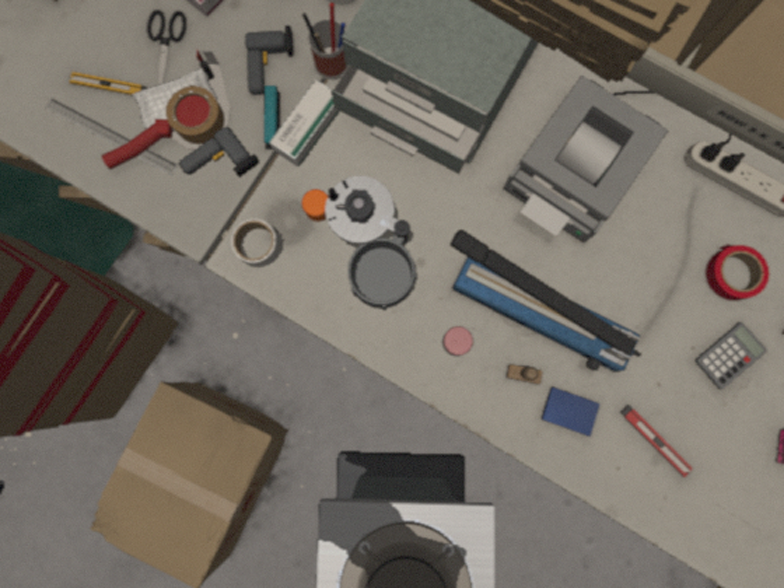

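View pics/scene0.png

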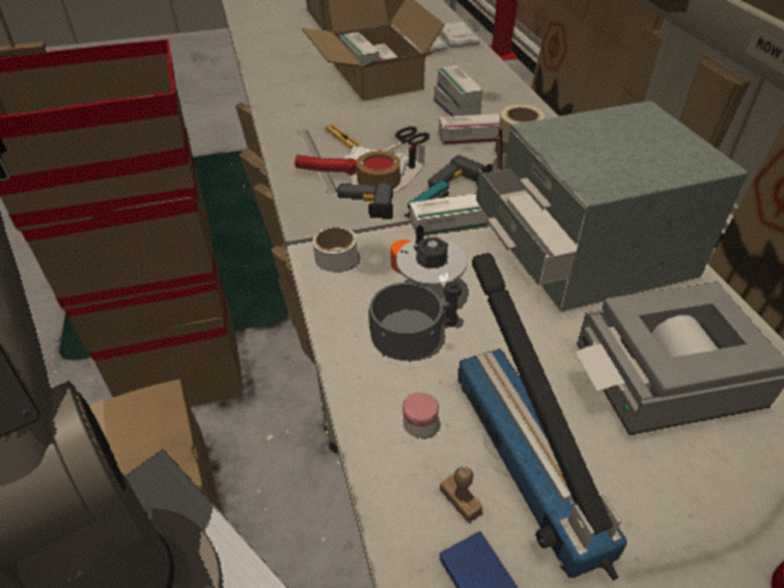

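The top view shows the jar (458,341), pot (382,273), pivot (400,232), lid with collar (359,207), roll (253,243) and stamp (524,374). In the scene view the jar is at (420,412). I'll enlarge the lid and pot region and compute positions.

Run:
```python
from h import *
f=dict(np.load('pics/top0.npz'))
s=1/1.4
for n,u,v,z in [('jar',458,341,.046),('pot',382,271,.068),('piv',401,231,.09),('collar',359,205,.108),('roll',253,240,.049),('stamp',524,373,.05)]:
    print(n,np.round(onz(f,u*s,v*s,z),3),np.round(pt(f,u*s,v*s),3))
c=f['frame'][120:230,220:320,::-1]; c=cv2.resize(c,None,fx=5,fy=5,interpolation=cv2.INTER_CUBIC); cv2.imwrite('pics/c1.png',c)
```

```text
jar [ 0.442 -0.087  0.046] [ 0.442 -0.087  0.046]
pot [0.563 0.053 0.068] [0.575 0.054 0.006]
piv [0.633 0.021 0.09 ] [0.634 0.021 0.085]
collar [0.673 0.096 0.108] [0.672 0.096 0.114]
roll [0.619 0.294 0.049] [ 0.631  0.306 -0.001]
stamp [ 0.388 -0.205  0.05 ] [ 0.387 -0.201  0.069]
```

View pics/c1.png

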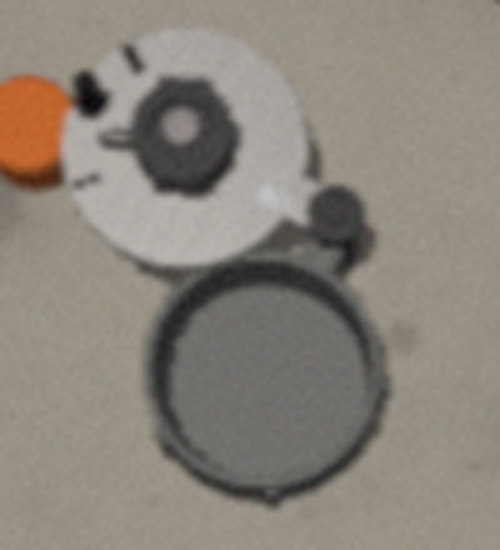

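The enlarged crop shows pot rim centre (266,373), pivot bolt (337,213), collar (183,133), peg (88,93), lock mark (133,58), pointer tip (103,137) and open studs (86,181).

Run:
```python
from h import *
f=dict(np.load('pics/top0.npz'))
P={}
for n,u,v,z in [('pot',266,373,.068),('piv',337,211,.09),('col',184,132,.108),('lid',184,148,.078),('peg',89,92,.113),('mark',133,58,.08),('ptr',103,138,.087),('studs',86,181,.08)]:
    P[n]=onz(f,220+(u+.5)/5-.5,120+(v+.5)/5-.5,z)[:2]; print(n,np.round(P[n],4))
a=lambda A,B:(np.round(np.degrees(np.arctan2(*(P[B]-P[A])[::-1])),1),np.round(np.linalg.norm(P[B]-P[A]),4))
for q in ['piv pot','piv col','piv lid','piv peg','lid peg','lid mark','lid ptr','lid studs','col mark','col ptr','col peg']: print(q,*a(*q.split()))
```

```text
pot [0.5616 0.0534]
piv [0.6408 0.0196]
col [0.6746 0.0965]
lid [0.6751 0.098 ]
peg [0.6925 0.1438]
mark [0.7214 0.1254]
ptr [0.6767 0.1385]
studs [0.6561 0.147 ]
piv pot 156.9 0.0861
piv col 66.3 0.084
piv lid 66.4 0.0855
piv peg 67.4 0.1345
lid peg 69.2 0.0491
lid mark 30.7 0.0538
lid ptr 87.6 0.0406
lid studs 111.2 0.0526
col mark 31.8 0.055
col ptr 87.1 0.0421
col peg 69.3 0.0506
```

Emit:
arm_command(
  rows=[
    {"fingers":1,"x":-0.03,"y":-0.022},
    {"fingers":1,"x":-0.03,"y":-0.022},
    {"fingers":1,"x":-0.03,"y":-0.022},
    {"fingers":1,"x":-0.03,"y":-0.022},
    {"fingers":1,"x":-0.03,"y":-0.022},
    {"fingers":1,"x":-0.03,"y":-0.022},
    {"fingers":1,"x":-0.03,"y":-0.022},
    {"fingers":1,"x":-0.03,"y":-0.022},
    {"fingers":1,"x":-0.03,"y":-0.022},
    {"fingers":1,"x":-0.03,"y":-0.022},
  ],
  grip_force=40,
)

```text
validation failed for argument at $.ro...
```

Emit:
arm_command(
  rows=[
    {"fingers":1.0,"x":-0.03,"y":-0.022,"z":0.0,"ax":0.0,"ay":0.0,"az":0.0},
    {"fingers":1.0,"x":-0.03,"y":-0.022,"z":0.0,"ax":0.0,"ay":0.0,"az":0.0},
    {"fingers":1.0,"x":-0.03,"y":-0.022,"z":0.0,"ax":0.0,"ay":0.0,"az":0.0},
    {"fingers":1.0,"x":-0.03,"y":-0.022,"z":0.0,"ax":0.0,"ay":0.0,"az":0.0},
    {"fingers":1.0,"x":-0.03,"y":-0.022,"z":0.0,"ax":0.0,"ay":0.0,"az":0.0},
    {"fingers":1.0,"x":-0.03,"y":-0.022,"z":0.0,"ax":0.0,"ay":0.0,"az":0.0},
    {"fingers":1.0,"x":-0.03,"y":-0.022,"z":0.0,"ax":0.0,"ay":0.0,"az":0.0},
    {"fingers":1.0,"x":-0.03,"y":-0.022,"z":0.0,"ax":0.0,"ay":0.0,"az":0.0},
    {"fingers":1.0,"x":-0.03,"y":-0.022,"z":0.0,"ax":0.0,"ay":0.0,"az":0.0},
    {"fingers":1.0,"x":-0.03,"y":-0.022,"z":0.0,"ax":0.0,"ay":0.0,"az":0.0},
  ],
  grip_force=40,
)

```text
clock: 0.93
tcp_pos: [0.429, 0.3349, 0.2501]
orientation: [-0.503, -3.101, 0.001]
contact_force: [0.6, 0.9, -0.8]
grip_width: 0.0855
gripper_force: 0.0
```

Emit:
arm_command(
  rows=[
    {"fingers":1.0,"x":-0.013,"y":-0.036,"z":0.008,"ax":0.0,"ay":0.0,"az":0.0},
    {"fingers":1.0,"x":-0.013,"y":-0.036,"z":0.008,"ax":0.0,"ay":0.0,"az":0.0},
    {"fingers":1.0,"x":-0.013,"y":-0.036,"z":0.008,"ax":0.0,"ay":0.0,"az":0.0},
    {"fingers":1.0,"x":-0.013,"y":-0.036,"z":0.008,"ax":0.0,"ay":0.0,"az":0.0},
    {"fingers":1.0,"x":-0.013,"y":-0.036,"z":0.008,"ax":0.0,"ay":0.0,"az":0.0},
    {"fingers":1.0,"x":-0.013,"y":-0.036,"z":0.008,"ax":0.0,"ay":0.0,"az":0.0},
    {"fingers":1.0,"x":-0.013,"y":-0.036,"z":0.008,"ax":0.0,"ay":0.0,"az":0.0},
    {"fingers":1.0,"x":-0.013,"y":-0.036,"z":0.008,"ax":0.0,"ay":0.0,"az":0.0},
    {"fingers":1.0,"x":-0.013,"y":-0.036,"z":0.008,"ax":0.0,"ay":0.0,"az":0.0},
    {"fingers":1.0,"x":0.0,"y":0.0,"z":0.008,"ax":0.0,"ay":0.0,"az":0.0},
  ],
)

```text
clock: 1.77
tcp_pos: [0.4362, -0.0148, 0.17]
orientation: [0.518, 3.098, -0.004]
contact_force: [-0.5, -0.1, 0.2]
grip_width: 0.0855
gripper_force: 0.0
```

Emit:
arm_command(
  rows=[
    {"fingers":1.0,"x":-0.007,"y":-0.0166,"z":0.0,"ax":0.0,"ay":0.0,"az":0.0},
    {"fingers":1.0,"x":-0.007,"y":-0.0166,"z":0.0,"ax":0.0,"ay":0.0,"az":0.0},
    {"fingers":1.0,"x":-0.007,"y":-0.0166,"z":0.0,"ax":0.0,"ay":0.0,"az":0.0},
    {"fingers":1.0,"x":-0.007,"y":-0.0166,"z":0.0,"ax":0.0,"ay":0.0,"az":0.0},
    {"fingers":1.0,"x":0.0,"y":0.0,"z":0.03,"ax":0.0,"ay":0.0,"az":0.0},
    {"fingers":1.0,"x":0.0,"y":0.0,"z":0.03,"ax":0.0,"ay":0.0,"az":0.0},
    {"fingers":1.0,"x":0.0,"y":0.0,"z":0.03,"ax":0.0,"ay":0.0,"az":0.0},
    {"fingers":1.0,"x":0.0,"y":0.0,"z":0.025,"ax":0.0,"ay":0.0,"az":0.0},
    {"fingers":1.0,"x":0.0,"y":0.0,"z":0.02,"ax":0.0,"ay":0.0,"az":0.0},
    {"fingers":1.0,"x":0.0,"y":0.0,"z":0.0,"ax":0.0,"ay":0.0,"az":0.0},
  ],
)

```text
clock: 2.6
tcp_pos: [0.44, -0.079, 0.0322]
orientation: [-0.502, -3.095, 0.001]
contact_force: [0.4, 0.2, 0.1]
grip_width: 0.0856
gripper_force: 0.0
```

Run:
```python
from h import *
o=r.get_obs(); print(o['tcp_pos'],o['orientation'],o['joints'],o['contact_force'])
f=grab('scene','s1'); cv2.imwrite('pics/s1c.png',cv2.resize(f['frame'][200:400,200:460,::-1],None,fx=3,fy=3))
```

```text
[ 0.44002839 -0.07900276  0.03215518] [-5.01987439e-01 -3.09462608e+00  1.49840049e-03] [-0.18027696  0.48941867  0.26401498  2.25065689 -0.29213268  0.43906137
  1.56969292] [0.39448636 0.22248229 0.14335897]
```

View pics/s1c.png

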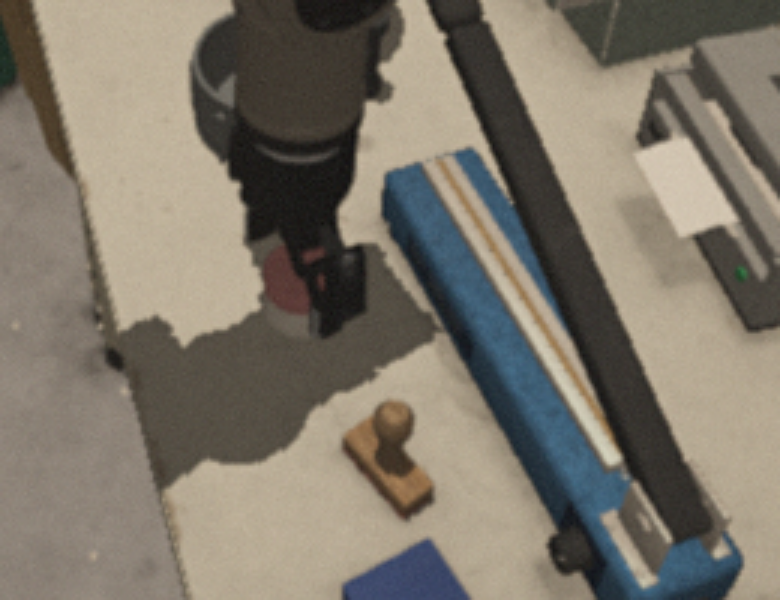

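The crop shows the jar (pink lid at ~(290,280)) between the fingers, which sit a little towards the pot. I'll shift 7 mm and close.

Emit:
arm_command(
  rows=[
    {"fingers":1.0,"x":-0.004,"y":-0.007,"z":0.0,"ax":0.0,"ay":0.0,"az":0.0},
    {"fingers":1.0,"x":0.0,"y":0.0,"z":0.0,"ax":0.0,"ay":0.0,"az":0.0},
    {"fingers":0.0,"x":0.0,"y":0.0,"z":0.0,"ax":0.0,"ay":0.0,"az":0.0},
    {"fingers":0.0,"x":0.0,"y":0.0,"z":0.0,"ax":0.0,"ay":0.0,"az":0.0},
    {"fingers":0.0,"x":0.0,"y":0.0,"z":0.0,"ax":0.0,"ay":0.0,"az":0.0},
    {"fingers":0.0,"x":0.0,"y":0.0,"z":0.0,"ax":0.0,"ay":0.0,"az":0.0},
    {"fingers":0.0,"x":0.0,"y":0.0,"z":0.0,"ax":0.0,"ay":0.0,"az":0.0},
    {"fingers":0.0,"x":0.0,"y":0.0,"z":0.0,"ax":0.0,"ay":0.0,"az":0.0},
  ],
  grip_force=40,
)

```text
clock: 3.32
tcp_pos: [0.4447, -0.0873, 0.0363]
orientation: [0.503, 3.1, 0.001]
contact_force: [-1.2, -0.4, 10.1]
grip_width: 0.052
gripper_force: 39.9
```

Emit:
arm_command(
  rows=[
    {"fingers":0.0,"x":0.0,"y":0.0,"z":-0.03,"ax":0.0,"ay":0.0,"az":0.0},
    {"fingers":0.0,"x":0.0,"y":0.0,"z":-0.035,"ax":0.0,"ay":0.0,"az":0.0},
    {"fingers":0.0,"x":0.0,"y":0.0,"z":-0.035,"ax":0.0,"ay":0.0,"az":0.0},
    {"fingers":0.0,"x":-0.011,"y":0.0285,"z":0.0,"ax":0.0,"ay":0.0,"az":0.0},
    {"fingers":0.0,"x":-0.011,"y":0.0285,"z":0.0,"ax":0.0,"ay":0.0,"az":0.0},
    {"fingers":0.0,"x":-0.011,"y":0.0285,"z":0.0,"ax":0.0,"ay":0.0,"az":0.0},
    {"fingers":0.0,"x":-0.011,"y":0.0285,"z":0.0,"ax":0.0,"ay":0.0,"az":0.0},
    {"fingers":0.0,"x":-0.011,"y":0.0285,"z":0.0,"ax":0.0,"ay":0.0,"az":0.0},
    {"fingers":0.0,"x":-0.011,"y":0.0285,"z":0.0,"ax":0.0,"ay":0.0,"az":0.0},
    {"fingers":0.0,"x":0.0,"y":0.0,"z":0.0,"ax":0.0,"ay":0.0,"az":0.0},
  ],
)

```text
clock: 4.15
tcp_pos: [0.5643, 0.061, 0.1357]
orientation: [0.491, 3.1, 0.006]
contact_force: [0.7, 2.1, 0.1]
grip_width: 0.0522
gripper_force: 43.1
```

Emit:
arm_command(
  rows=[
    {"fingers":0.0,"x":0.0,"y":-0.008,"z":0.0,"ax":0.0,"ay":0.0,"az":0.0},
    {"fingers":0.0,"x":0.0,"y":0.0,"z":0.02,"ax":0.0,"ay":0.0,"az":0.0},
    {"fingers":0.0,"x":0.0,"y":0.0,"z":0.02,"ax":0.0,"ay":0.0,"az":0.0},
    {"fingers":0.0,"x":0.0,"y":0.0,"z":0.02,"ax":0.0,"ay":0.0,"az":0.0},
    {"fingers":0.0,"x":0.0,"y":0.0,"z":0.015,"ax":0.0,"ay":0.0,"az":0.0},
    {"fingers":0.0,"x":0.0,"y":0.0,"z":0.01,"ax":0.0,"ay":0.0,"az":0.0},
    {"fingers":0.0,"x":0.0,"y":0.0,"z":0.006,"ax":0.0,"ay":0.0,"az":0.0},
    {"fingers":0.0,"x":0.0,"y":0.0,"z":0.0,"ax":0.0,"ay":0.0,"az":0.0},
    {"fingers":0.0,"x":0.0,"y":0.0,"z":0.0,"ax":0.0,"ay":0.0,"az":0.0},
  ],
)

```text
clock: 4.9
tcp_pos: [0.5583, 0.0456, 0.0449]
orientation: [0.505, 3.1, 0.0]
contact_force: [-0.4, 0.7, -1.7]
grip_width: 0.0523
gripper_force: 43.2
```

Emit:
arm_command(
  rows=[
    {"fingers":0.0,"x":0.0,"y":0.008,"z":0.0,"ax":0.0,"ay":0.0,"az":0.0},
    {"fingers":0.0,"x":0.0,"y":0.0,"z":0.002,"ax":0.0,"ay":0.0,"az":0.0},
    {"fingers":0.0,"x":0.0,"y":0.0,"z":0.0,"ax":0.0,"ay":0.0,"az":0.0},
    {"fingers":0.5,"x":0.0,"y":0.0,"z":0.0,"ax":0.0,"ay":0.0,"az":0.0},
    {"fingers":0.5,"x":0.0,"y":0.0,"z":0.0,"ax":0.0,"ay":0.0,"az":0.0},
    {"fingers":0.5,"x":0.0,"y":0.0,"z":0.0,"ax":0.0,"ay":0.0,"az":0.0},
    {"fingers":0.5,"x":0.0,"y":0.0,"z":0.0,"ax":0.0,"ay":0.0,"az":0.0},
  ],
)

```text
clock: 5.48
tcp_pos: [0.5608, 0.0537, 0.0423]
orientation: [-0.504, -3.101, 0.0]
contact_force: [0.4, 0.7, 0.0]
grip_width: 0.0638
gripper_force: 0.0
```

Emit:
arm_command(
  rows=[
    {"fingers":0.5,"x":0.0,"y":0.0,"z":-0.035,"ax":0.0,"ay":0.0,"az":0.0},
    {"fingers":0.5,"x":0.0,"y":0.0,"z":-0.04,"ax":0.0,"ay":0.0,"az":0.0},
    {"fingers":0.5,"x":0.0,"y":0.0,"z":-0.04,"ax":0.0,"ay":0.0,"az":0.0},
    {"fingers":0.5,"x":0.0,"y":0.0,"z":-0.04,"ax":0.0,"ay":0.0,"az":0.0},
    {"fingers":0.5,"x":-0.0195,"y":0.0257,"z":0.0,"ax":0.0,"ay":0.0,"az":0.0},
    {"fingers":0.5,"x":-0.0195,"y":0.0257,"z":0.0,"ax":0.0,"ay":0.0,"az":0.0},
    {"fingers":0.5,"x":-0.0195,"y":0.0257,"z":0.0,"ax":0.0,"ay":0.0,"az":0.0},
    {"fingers":0.5,"x":-0.0195,"y":0.0257,"z":0.0,"ax":0.0,"ay":0.0,"az":0.0},
    {"fingers":0.5,"x":-0.0195,"y":0.0257,"z":0.0,"ax":0.0,"ay":0.0,"az":0.0},
    {"fingers":0.5,"x":0.0,"y":0.0,"z":0.0,"ax":0.0,"ay":0.0,"az":7.0},
  ],
)

```text
clock: 6.32
tcp_pos: [0.6973, 0.1503, 0.1966]
orientation: [0.683, 3.064, 0.005]
contact_force: [-0.3, 1.8, -0.9]
grip_width: 0.0642
gripper_force: 0.0
```

Emit:
arm_command(
  rows=[
    {"fingers":0.0,"x":0.0,"y":0.0,"z":0.0,"ax":0.0,"ay":0.0,"az":7.0},
    {"fingers":0.0,"x":0.0,"y":0.0,"z":0.0,"ax":0.0,"ay":0.0,"az":7.0},
    {"fingers":0.0,"x":0.0,"y":0.0,"z":0.0,"ax":0.0,"ay":0.0,"az":7.0},
    {"fingers":0.0,"x":0.0,"y":0.0,"z":0.0,"ax":0.0,"ay":0.0,"az":7.0},
    {"fingers":0.0,"x":0.0,"y":0.0,"z":0.0,"ax":0.0,"ay":0.0,"az":7.0},
    {"fingers":0.0,"x":0.0,"y":0.0,"z":0.0,"ax":0.0,"ay":0.0,"az":7.0},
    {"fingers":0.0,"x":0.0,"y":0.0,"z":0.0,"ax":0.0,"ay":0.0,"az":7.0},
    {"fingers":0.0,"x":0.0,"y":0.0,"z":0.0,"ax":0.0,"ay":0.0,"az":7.0},
    {"fingers":0.0,"x":0.0,"y":0.0,"z":0.0,"ax":0.0,"ay":0.0,"az":7.0},
    {"fingers":0.0,"x":0.0,"y":0.0,"z":0.0,"ax":0.0,"ay":0.0,"az":7.0},
  ],
)

```text
clock: 7.15
tcp_pos: [0.6938, 0.1449, 0.1971]
orientation: [-2.331, -2.106, 0.001]
contact_force: [0.6, 1.3, 0.2]
grip_width: 0.0428
gripper_force: 0.0
```

Emit:
arm_command(
  rows=[
    {"fingers":0.0,"x":0.0,"y":0.0,"z":0.0,"ax":0.0,"ay":0.0,"az":7.0},
    {"fingers":0.0,"x":0.0,"y":0.0,"z":0.0,"ax":0.0,"ay":0.0,"az":7.0},
    {"fingers":0.0,"x":0.0,"y":0.0,"z":0.0,"ax":0.0,"ay":0.0,"az":3.0},
    {"fingers":0.0,"x":0.0,"y":0.0,"z":0.0,"ax":0.0,"ay":0.0,"az":0.0},
    {"fingers":0.0,"x":0.0,"y":0.0,"z":0.0,"ax":0.0,"ay":0.0,"az":0.0},
  ],
)

```text
clock: 7.57
tcp_pos: [0.6938, 0.145, 0.1971]
orientation: [2.609, 1.749, -0.001]
contact_force: [0.5, 0.0, -0.2]
grip_width: 0.0427
gripper_force: 0.0
```

```bash
cat >> h.py <<'E'
from scipy.spatial.transform import Rotation as R
def to(tx,ty,tz):
    o=r.get_obs(); M=R.from_rotvec(o['orientation']).as_matrix(); print('t',o['clock'],'pos',np.round(o['tcp_pos'],4),'psi',np.degrees(np.arctan2(M[1,1],M[0,1])).round(1),'dxyz tool',np.round(M.T@(np.array([tx,ty,tz])-o['tcp_pos']),4),'F',np.round(o['contact_force'],1),'w',o['grip_width'].round(4))
E
python3 - <<'E'
from h import *
to(.694,.145,.103)
f=grab('scene','s2'); cv2.imwrite('pics/s2c.png',cv2.resize(f['frame'][120:300,210:400,::-1],None,fx=3,fy=3))
E
```

```text
Traceback (most recent call last):
  File "h.py", line 13, in to
    o=r.get_obs(); M=R.from_rotvec(o['orientation']).as_matrix(); print('t',o['clock'],'pos',np.round(o['tcp_pos'],4),'psi',np.degrees(np.arctan2(M[1,1],M[0,1])).round(1),'dxyz tool',np.round(M.T@(np.array([tx,ty,tz])-o['tcp_pos']),4),'F',np.round(o['contact_force'],1),'w',o['grip_width'].round(4))
                                                                                                                                                                                                                                                                                  ^^^^^^^^^^^^^^^^^^^^^
AttributeError: 'float' object has no attribute 'round'
```

```bash
sed -i "s/o\['grip_width'\].round(4)/o['grip_width']/" h.py
python3 - <<'E'
from h import *
to(.694,.145,.103)
f=grab('scene','s2'); cv2.imwrite('pics/s2c.png',cv2.resize(f['frame'][120:300,210:400,::-1],None,fx=3,fy=3))
E
```

```text
t 7.5667 pos [0.6938 0.145  0.1971] psi -22.3 dxyz tool [0.0001 0.0002 0.0941] F [ 0.5  0.  -0.2] w 0.042719713745887615
```

View pics/s2c.png

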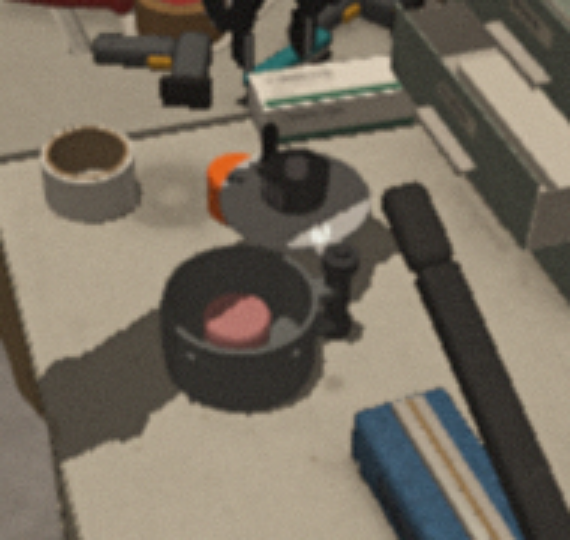

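The crop shows the jar standing upright in the pot (pink lid at (238,322)) and the lid still open, with its peg at (269,145). Next I descend on the peg.

Emit:
arm_command(
  rows=[
    {"fingers":-0.3,"x":0.0,"y":0.0,"z":0.02,"ax":0.0,"ay":0.0,"az":0.0},
    {"fingers":-0.3,"x":0.0,"y":0.0,"z":0.02,"ax":0.0,"ay":0.0,"az":0.0},
    {"fingers":-0.3,"x":0.0,"y":0.0,"z":0.02,"ax":0.0,"ay":0.0,"az":0.0},
    {"fingers":-0.3,"x":0.0,"y":0.0,"z":0.015,"ax":0.0,"ay":0.0,"az":0.0},
    {"fingers":-0.3,"x":0.0,"y":0.0,"z":0.015,"ax":0.0,"ay":0.0,"az":0.0},
    {"fingers":-0.3,"x":0.0,"y":0.0,"z":0.002,"ax":0.0,"ay":0.0,"az":0.0},
    {"fingers":-0.3,"x":0.0,"y":0.0,"z":0.0,"ax":0.0,"ay":0.0,"az":0.0},
    {"fingers":-0.3,"x":0.0,"y":0.0,"z":0.0,"ax":0.0,"ay":0.0,"az":0.0},
  ],
)

```text
clock: 8.28
tcp_pos: [0.6946, 0.1449, 0.106]
orientation: [2.611, 1.747, 0.001]
contact_force: [0.9, -0.4, 0.3]
grip_width: 0.0297
gripper_force: 0.0
```

Close gently on the peg and check that something is held.

Emit:
arm_command(
  rows=[
    {"fingers":-0.75,"x":0.0,"y":0.0,"z":0.0,"ax":0.0,"ay":0.0,"az":0.0},
    {"fingers":-0.75,"x":0.0,"y":0.0,"z":0.0,"ax":0.0,"ay":0.0,"az":0.0},
    {"fingers":-0.75,"x":0.0,"y":0.0,"z":0.0,"ax":0.0,"ay":0.0,"az":0.0},
    {"fingers":-0.75,"x":0.0,"y":0.0,"z":0.0,"ax":0.0,"ay":0.0,"az":0.0},
  ],
  grip_force=20,
)

```text
clock: 8.62
tcp_pos: [0.6949, 0.1449, 0.1066]
orientation: [2.61, 1.746, 0.003]
contact_force: [-0.4, -1.4, 6.3]
grip_width: 0.0128
gripper_force: 20.6
```

Emit:
arm_command(
  rows=[
    {"fingers":-0.75,"x":-0.0005,"y":-0.012,"z":0.0,"ax":0.0,"ay":0.0,"az":-5.0},
    {"fingers":-0.75,"x":-0.0005,"y":-0.012,"z":0.0,"ax":0.0,"ay":0.0,"az":-5.0},
    {"fingers":-0.75,"x":-0.0005,"y":-0.012,"z":0.0,"ax":0.0,"ay":0.0,"az":-5.0},
    {"fingers":-0.75,"x":-0.0005,"y":-0.012,"z":0.0,"ax":0.0,"ay":0.0,"az":-5.0},
    {"fingers":-0.75,"x":-0.0005,"y":-0.012,"z":0.0,"ax":0.0,"ay":0.0,"az":-5.0},
    {"fingers":-0.75,"x":-0.0005,"y":-0.012,"z":0.0,"ax":0.0,"ay":0.0,"az":-5.0},
    {"fingers":-0.75,"x":0.0,"y":0.0,"z":0.0,"ax":0.0,"ay":0.0,"az":0.0},
    {"fingers":-0.75,"x":0.0,"y":0.0,"z":0.0,"ax":0.0,"ay":0.0,"az":0.0},
  ],
)

```text
clock: 9.28
tcp_pos: [0.6231, 0.1552, 0.1066]
orientation: [-2.07, -2.361, -0.002]
contact_force: [-2.1, 1.7, 8.9]
grip_width: 0.0134
gripper_force: 21.1
```

Run:
```python
from h import *
to(0.6408+.138*np.cos(np.radians(96.7)),.0196+.138*np.sin(np.radians(96.7)),.106)
p=r.get_obs()['tcp_pos'][:2]-[.6408,.0196]; print(np.hypot(*p),np.degrees(np.arctan2(p[1],p[0])))
```

```text
t 9.2833 pos [0.6231 0.1552 0.1066] psi 7.5 dxyz tool [0.0012 0.0018 0.0006] F [-2.1  1.7  8.9] w 0.01337637861548318
0.136775142082522 97.44092697630488
```

Working cleanly; continue to 60° more.

Emit:
arm_command(
  rows=[
    {"fingers":-0.75,"x":-0.0005,"y":-0.012,"z":0.0,"ax":0.0,"ay":0.0,"az":-5.0},
    {"fingers":-0.75,"x":-0.0005,"y":-0.012,"z":0.0,"ax":0.0,"ay":0.0,"az":-5.0},
    {"fingers":-0.75,"x":-0.0005,"y":-0.012,"z":0.0,"ax":0.0,"ay":0.0,"az":-5.0},
    {"fingers":-0.75,"x":-0.0005,"y":-0.012,"z":0.0,"ax":0.0,"ay":0.0,"az":-5.0},
    {"fingers":-0.75,"x":-0.0005,"y":-0.012,"z":0.0,"ax":0.0,"ay":0.0,"az":-5.0},
    {"fingers":-0.75,"x":-0.0005,"y":-0.012,"z":0.0,"ax":0.0,"ay":0.0,"az":-5.0},
    {"fingers":-0.75,"x":-0.0005,"y":-0.012,"z":0.0,"ax":0.0,"ay":0.0,"az":-5.0},
    {"fingers":-0.75,"x":-0.0005,"y":-0.012,"z":0.0,"ax":0.0,"ay":0.0,"az":-5.0},
    {"fingers":-0.75,"x":-0.0005,"y":-0.012,"z":0.0,"ax":0.0,"ay":0.0,"az":-5.0},
    {"fingers":-0.75,"x":-0.0005,"y":-0.012,"z":0.0,"ax":0.0,"ay":0.0,"az":-5.0},
  ],
)

```text
clock: 10.12
tcp_pos: [0.5266, 0.0941, 0.1066]
orientation: [0.87, 3.016, 0.006]
contact_force: [3.0, 5.1, 4.0]
grip_width: 0.0126
gripper_force: 20.8
```

Emit:
arm_command(
  rows=[
    {"fingers":-0.75,"x":-0.0005,"y":-0.012,"z":0.0,"ax":0.0,"ay":0.0,"az":-5.0},
    {"fingers":-0.75,"x":0.0,"y":0.0,"z":0.0,"ax":0.0,"ay":0.0,"az":0.0},
    {"fingers":-0.75,"x":0.0,"y":0.0,"z":0.0,"ax":0.0,"ay":0.0,"az":0.0},
  ],
)

```text
clock: 10.37
tcp_pos: [0.5192, 0.0809, 0.1065]
orientation: [-0.748, -3.051, -0.001]
contact_force: [-3.3, -1.3, 12.6]
grip_width: 0.0132
gripper_force: 21.3
```

Run:
```python
from h import *
to(0.6408+.138*np.cos(np.radians(156.9)),.0196+.138*np.sin(np.radians(156.9)),.106)
p=r.get_obs()['tcp_pos'][:2]-[.6408,.0196]; print(np.hypot(*p),np.degrees(np.arctan2(p[1],p[0])))
```

```text
t 10.3667 pos [0.5192 0.0809 0.1065] psi 62.4 dxyz tool [ 0.0014 -0.0089  0.0004] F [-3.3 -1.3 12.6] w 0.01316095499620305
0.13618100040827175 153.22493823602076
```

Emit:
arm_command(
  rows=[
    {"fingers":-0.75,"x":0.0,"y":-0.004,"z":0.0,"ax":0.0,"ay":0.0,"az":-2.0},
    {"fingers":-0.75,"x":0.0,"y":-0.004,"z":0.0,"ax":0.0,"ay":0.0,"az":-2.0},
    {"fingers":-0.75,"x":0.0,"y":-0.003,"z":0.0,"ax":0.0,"ay":0.0,"az":0.0},
    {"fingers":-0.75,"x":0.0,"y":0.0,"z":0.0,"ax":0.0,"ay":0.0,"az":0.0},
    {"fingers":-0.75,"x":0.0,"y":0.0,"z":0.0,"ax":0.0,"ay":0.0,"az":0.0},
  ],
)

```text
clock: 10.78
tcp_pos: [0.5176, 0.0774, 0.1066]
orientation: [0.634, 3.072, 0.012]
contact_force: [5.5, 14.1, -0.3]
grip_width: 0.013
gripper_force: 21.0
```

Emit:
arm_command(
  rows=[
    {"fingers":-0.75,"x":0.0,"y":-0.004,"z":0.0,"ax":0.0,"ay":0.0,"az":0.0},
    {"fingers":-0.75,"x":0.0,"y":-0.002,"z":0.0,"ax":0.0,"ay":0.0,"az":0.0},
    {"fingers":-0.75,"x":0.0,"y":0.0,"z":0.0,"ax":0.0,"ay":0.0,"az":0.0},
  ],
)

```text
clock: 11.03
tcp_pos: [0.5175, 0.077, 0.1067]
orientation: [0.627, 3.069, 0.021]
contact_force: [11.7, 27.3, -12.0]
grip_width: 0.0128
gripper_force: 22.1
```

That is the hard stop. Relax the push, release and lift.

Emit:
arm_command(
  rows=[
    {"fingers":-0.75,"x":0.0,"y":0.008,"z":0.0,"ax":0.0,"ay":0.0,"az":0.0},
    {"fingers":-0.3,"x":0.0,"y":0.0,"z":0.0,"ax":0.0,"ay":0.0,"az":0.0},
    {"fingers":-0.3,"x":0.0,"y":0.0,"z":0.0,"ax":0.0,"ay":0.0,"az":0.0},
    {"fingers":-0.3,"x":0.0,"y":0.0,"z":0.0,"ax":0.0,"ay":0.0,"az":0.0},
    {"fingers":-0.3,"x":0.0,"y":0.0,"z":-0.03,"ax":0.0,"ay":0.0,"az":0.0},
    {"fingers":-0.3,"x":0.0,"y":0.0,"z":-0.04,"ax":0.0,"ay":0.0,"az":0.0},
    {"fingers":1.0,"x":0.0,"y":0.0,"z":-0.04,"ax":0.0,"ay":0.0,"az":0.0},
    {"fingers":1.0,"x":0.03,"y":0.02,"z":-0.02,"ax":0.0,"ay":0.0,"az":0.0},
    {"fingers":1.0,"x":0.03,"y":0.02,"z":0.0,"ax":0.0,"ay":0.0,"az":0.0},
    {"fingers":1.0,"x":0.03,"y":0.02,"z":0.0,"ax":0.0,"ay":0.0,"az":0.0},
  ],
)

```text
clock: 11.87
tcp_pos: [0.4564, 0.164, 0.2367]
orientation: [0.645, 3.073, 0.003]
contact_force: [-0.5, -0.0, -0.2]
grip_width: 0.0771
gripper_force: 0.0
```

Run:
```python
from h import *
to(.562,.0535,.101)
f=grab('top','t2'); cv2.imwrite('pics/t2c.png',cv2.resize(f['frame'][120:230,220:330,::-1],None,fx=5,fy=5,interpolation=cv2.INTER_CUBIC))
```

```text
t 11.8667 pos [0.4564 0.164  0.2367] psi 66.3 dxyz tool [-0.1409 -0.0591  0.1358] F [-0.5 -0.  -0.2] w 0.07710238493397002
```

View pics/t2c.png

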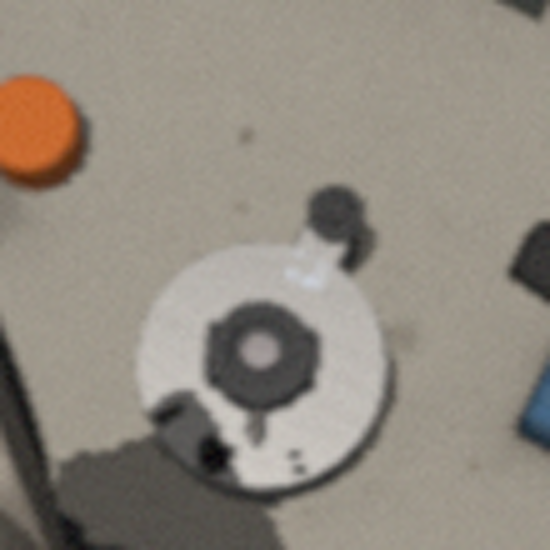

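The lid covers the pot. Collar centre is at (262,355), pointer tip (257,443), lock mark (173,410), studs (297,462) and peg (213,450).

Run:
```python
from h import *
f=dict(np.load('pics/t2.npz'))
P={}
for n,u,v,z in [('piv',336,211,.09),('col',262,354,.108),('bolt',262,350,.113),('lid',262,369,.078),('peg',213,450,.113),('mark',172,411,.08),('ptr',257,442,.087),('studs',297,462,.08)]:
    P[n]=onz(f,220+(u+.5)/5-.5,120+(v+.5)/5-.5,z)[:2]; print(n,np.round(P[n],4))
a=lambda A,B:(np.round(np.degrees(np.arctan2(*(P[B]-P[A])[::-1])),1),np.round(np.linalg.norm(P[B]-P[A]),4))
for q in ['piv lid','piv peg','lid peg','lid mark','lid ptr','lid studs','col mark','col ptr']: print(q,*a(*q.split()))
```

```text
piv [0.6408 0.0201]
col [0.5636 0.0549]
bolt [0.5647 0.0548]
lid [0.5617 0.0552]
peg [0.515  0.0771]
mark [0.539  0.0995]
ptr [0.5234 0.0566]
studs [0.5149 0.0366]
piv lid 156.0 0.0865
piv peg 155.6 0.1381
lid peg 154.9 0.0516
lid mark 117.2 0.0498
lid ptr 178.0 0.0384
lid studs -158.3 0.0505
col mark 118.9 0.051
col ptr 177.6 0.0403
```

Emit:
arm_command(
  rows=[
    {"fingers":1.0,"x":0.0,"y":0.0,"z":0.0,"ax":0.0,"ay":0.0,"az":-7.0},
    {"fingers":1.0,"x":0.0,"y":0.0,"z":0.0,"ax":0.0,"ay":0.0,"az":-7.0},
    {"fingers":1.0,"x":0.0,"y":0.0,"z":0.0,"ax":0.0,"ay":0.0,"az":-7.0},
    {"fingers":1.0,"x":-0.022,"y":-0.02,"z":0.0,"ax":0.0,"ay":0.0,"az":0.0},
    {"fingers":1.0,"x":-0.022,"y":-0.02,"z":0.0,"ax":0.0,"ay":0.0,"az":0.0},
    {"fingers":1.0,"x":-0.022,"y":-0.02,"z":0.0,"ax":0.0,"ay":0.0,"az":0.0},
    {"fingers":1.0,"x":-0.022,"y":-0.02,"z":0.0,"ax":0.0,"ay":0.0,"az":0.0},
    {"fingers":1.0,"x":-0.022,"y":-0.02,"z":0.0,"ax":0.0,"ay":0.0,"az":0.0},
    {"fingers":1.0,"x":0.0,"y":0.0,"z":0.0,"ax":0.0,"ay":0.0,"az":0.0},
    {"fingers":1.0,"x":0.0,"y":0.0,"z":0.0,"ax":0.0,"ay":0.0,"az":0.0},
  ],
)

```text
clock: 12.75
tcp_pos: [0.5622, 0.0568, 0.2346]
orientation: [-0.075, -3.139, 0.002]
contact_force: [-0.3, -0.1, 0.4]
grip_width: 0.0855
gripper_force: 0.0
```

```bash
python3 -c "
from h import *
to(.5635,.0548,.103)"
```

```text
t 12.75 pos [0.5622 0.0568 0.2346] psi 87.3 dxyz tool [-0.0016 -0.0017  0.1316] F [-0.3 -0.1  0.4] w 0.08547071389501544
```

Emit:
arm_command(
  rows=[
    {"fingers":1.0,"x":-0.0016,"y":-0.0017,"z":0.025,"ax":0.0,"ay":0.0,"az":0.0},
    {"fingers":1.0,"x":0.0,"y":0.0,"z":0.03,"ax":0.0,"ay":0.0,"az":0.0},
    {"fingers":1.0,"x":0.0,"y":0.0,"z":0.03,"ax":0.0,"ay":0.0,"az":0.0},
    {"fingers":1.0,"x":0.0,"y":0.0,"z":0.025,"ax":0.0,"ay":0.0,"az":0.0},
    {"fingers":1.0,"x":0.0,"y":0.0,"z":0.015,"ax":0.0,"ay":0.0,"az":0.0},
    {"fingers":1.0,"x":0.0,"y":0.0,"z":0.006,"ax":0.0,"ay":0.0,"az":0.0},
    {"fingers":1.0,"x":0.0,"y":0.0,"z":0.0,"ax":0.0,"ay":0.0,"az":0.0},
    {"fingers":1.0,"x":0.0,"y":0.0,"z":0.0,"ax":0.0,"ay":0.0,"az":0.0},
  ],
)

```text
clock: 13.42
tcp_pos: [0.5635, 0.0583, 0.1048]
orientation: [-0.067, -3.141, -0.0]
contact_force: [0.6, -0.6, 0.5]
grip_width: 0.0853
gripper_force: 0.0
```

```bash
python3 -c "
from h import *
to(.5635,.0548,.103)"
```

```text
t 13.4167 pos [0.5635 0.0583 0.1048] psi 87.6 dxyz tool [-0.0002 -0.0035  0.0018] F [ 0.6 -0.6  0.5] w 0.0852841267713302
```

Emit:
arm_command(
  rows=[
    {"fingers":1.0,"x":0.0,"y":-0.003,"z":0.002,"ax":0.0,"ay":0.0,"az":0.0},
    {"fingers":1.0,"x":0.0,"y":0.0,"z":0.0,"ax":0.0,"ay":0.0,"az":0.0},
    {"fingers":0.0,"x":0.0,"y":0.0,"z":0.0,"ax":0.0,"ay":0.0,"az":0.0},
    {"fingers":0.0,"x":0.0,"y":0.0,"z":0.0,"ax":0.0,"ay":0.0,"az":0.0},
    {"fingers":0.0,"x":0.0,"y":0.0,"z":0.0,"ax":0.0,"ay":0.0,"az":0.0},
    {"fingers":0.0,"x":0.0,"y":0.0,"z":0.0,"ax":0.0,"ay":0.0,"az":0.0},
    {"fingers":0.0,"x":0.0,"y":0.0,"z":0.0,"ax":0.0,"ay":0.0,"az":0.0},
  ],
  grip_force=40,
)

```text
clock: 14.0
tcp_pos: [0.5641, 0.0568, 0.1034]
orientation: [0.065, 3.14, 0.004]
contact_force: [-2.3, 3.5, 7.5]
grip_width: 0.0531
gripper_force: 41.8
```

```bash
python3 -c "
from h import *
to(.5635,.0548,.103)"
```

```text
t 14.0 pos [0.5641 0.0568 0.1034] psi 87.6 dxyz tool [ 0.0005 -0.0021  0.0004] F [-2.3  3.5  7.5] w 0.05314149908701639
```

Emit:
arm_command(
  rows=[
    {"fingers":0.0,"x":0.0,"y":0.0,"z":0.0,"ax":0.0,"ay":0.0,"az":6.0},
    {"fingers":0.0,"x":0.0,"y":0.0,"z":0.0,"ax":0.0,"ay":0.0,"az":6.0},
    {"fingers":0.0,"x":0.0,"y":0.0,"z":0.0,"ax":0.0,"ay":0.0,"az":6.0},
    {"fingers":0.0,"x":0.0,"y":0.0,"z":0.0,"ax":0.0,"ay":0.0,"az":6.0},
    {"fingers":0.0,"x":0.0,"y":0.0,"z":0.0,"ax":0.0,"ay":0.0,"az":6.0},
    {"fingers":0.0,"x":0.0,"y":0.0,"z":0.0,"ax":0.0,"ay":0.0,"az":6.0},
    {"fingers":0.0,"x":0.0,"y":0.0,"z":0.0,"ax":0.0,"ay":0.0,"az":6.0},
    {"fingers":0.0,"x":0.0,"y":0.0,"z":0.0,"ax":0.0,"ay":0.0,"az":6.0},
    {"fingers":0.0,"x":0.0,"y":0.0,"z":0.0,"ax":0.0,"ay":0.0,"az":6.0},
    {"fingers":0.0,"x":0.0,"y":0.0,"z":0.0,"ax":0.0,"ay":0.0,"az":4.0},
  ],
)

```text
clock: 14.83
tcp_pos: [0.5638, 0.0563, 0.1034]
orientation: [-1.586, -2.711, -0.003]
contact_force: [-3.3, 2.6, 8.5]
grip_width: 0.0535
gripper_force: 42.2
```

Emit:
arm_command(
  rows=[
    {"fingers":0.0,"x":0.0,"y":0.0,"z":0.0,"ax":0.0,"ay":0.0,"az":0.0},
    {"fingers":0.0,"x":0.0,"y":0.0,"z":0.0,"ax":0.0,"ay":0.0,"az":0.0},
  ],
)

```text
clock: 15.0
tcp_pos: [0.5638, 0.0563, 0.1034]
orientation: [-1.58, -2.714, -0.003]
contact_force: [-4.2, 2.4, 9.5]
grip_width: 0.0535
gripper_force: 42.3
```

```bash
python3 -c "
from h import *
to(.5635,.0548,.103)"
```

```text
t 15.0 pos [0.5638 0.0563 0.1034] psi 29.6 dxyz tool [-0.0011 -0.001   0.0004] F [-4.2  2.4  9.5] w 0.05346491092330607
```

Emit:
arm_command(
  rows=[
    {"fingers":0.8,"x":0.0,"y":0.0,"z":0.0,"ax":0.0,"ay":0.0,"az":0.0},
    {"fingers":0.8,"x":0.0,"y":0.0,"z":0.0,"ax":0.0,"ay":0.0,"az":0.0},
    {"fingers":0.8,"x":0.0,"y":0.0,"z":0.0,"ax":0.0,"ay":0.0,"az":0.0},
    {"fingers":0.8,"x":0.0,"y":0.0,"z":0.0,"ax":0.0,"ay":0.0,"az":0.0},
    {"fingers":0.8,"x":0.0,"y":0.0,"z":-0.02,"ax":0.0,"ay":0.0,"az":0.0},
    {"fingers":0.8,"x":0.0,"y":0.0,"z":-0.04,"ax":0.0,"ay":0.0,"az":0.0},
    {"fingers":0.8,"x":0.0,"y":0.0,"z":-0.04,"ax":0.0,"ay":0.0,"az":0.0},
    {"fingers":0.8,"x":0.04,"y":0.0,"z":0.0,"ax":0.0,"ay":0.0,"az":0.0},
    {"fingers":0.8,"x":0.04,"y":0.0,"z":0.0,"ax":0.0,"ay":0.0,"az":0.0},
    {"fingers":0.8,"x":0.04,"y":0.0,"z":0.0,"ax":0.0,"ay":0.0,"az":0.0},
  ],
)

```text
clock: 15.83
tcp_pos: [0.5041, 0.16, 0.2031]
orientation: [1.584, 2.712, 0.003]
contact_force: [0.7, 0.6, -0.8]
grip_width: 0.0769
gripper_force: 0.0
```

Emit:
arm_command(
  rows=[
    {"fingers":0.8,"x":0.03,"y":-0.02,"z":0.0,"ax":0.0,"ay":0.0,"az":0.0},
    {"fingers":0.8,"x":0.03,"y":-0.02,"z":0.0,"ax":0.0,"ay":0.0,"az":0.0},
    {"fingers":0.8,"x":0.0,"y":0.0,"z":0.0,"ax":0.0,"ay":0.0,"az":0.0},
    {"fingers":0.8,"x":0.0,"y":0.0,"z":0.0,"ax":0.0,"ay":0.0,"az":0.0},
  ],
)

```text
clock: 16.17
tcp_pos: [0.4383, 0.1931, 0.2022]
orientation: [-1.575, -2.717, -0.0]
contact_force: [0.3, -0.1, -0.9]
grip_width: 0.0766
gripper_force: 0.0
```

Run:
```python
from h import *
to(.562,.0535,.101)
f=grab('top','t3'); cv2.imwrite('pics/t3c.png',cv2.resize(f['frame'][120:230,220:330,::-1],None,fx=5,fy=5,interpolation=cv2.INTER_CUBIC))
```

```text
t 16.1667 pos [0.4383 0.1931 0.2022] psi 29.8 dxyz tool [-0.1827  0.0381  0.1009] F [ 0.3 -0.1 -0.9] w 0.07661466198019073
```

View pics/t3c.png

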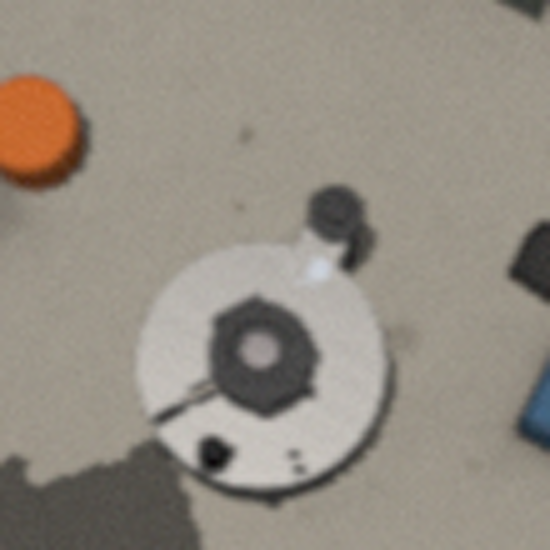

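The lid is still shut. The pointer line, from (212,388), runs straight into the lock mark at (155,420)–(185,402), and the gripper is clear.

```bash
python3 -c "
from bench import r
print(r.hand_in())"
```

```text
the job is handed in; nothing more can be done
None
```

The job is handed in at about 16 s. The jar stood upright in the pot when last seen before closing, the lid is against its stop, and the last picture shows the pointer on the lock mark with the gripper clear; `hand_in()` returned no verdict.

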